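# Slide the reference disc along the rail into the corner pocket

## Robot

A 6-joint arm with a two-finger parallel gripper is mounted at the origin on a cart in front of the work surface, level with it; the furniture and walls round the work are solid. World frame = base frame: x ahead of the robot, y to its left, z up, the work surface at z = 0. Lengths are in m, angles in degrees, forces in N, time in s.
With the tool pointing down it reaches from about 0.4 to 0.825 m from the base axis. Payload 7 kg.
Tool frame: the origin (TCP) lies on the mounting face of the last link; the fingertips stand 178 mm ahead of it and the grasp point (between the pads) lies 159 mm ahead of it (ctrl.tip_extent is the distance from the TCP to the fingertips, in m); z points along the fingers, y is the direction in which the jaws open and shut (so a half turn about z gives the same grasp; the last joint's range is limited). The gripper opens to 88 mm and grips with 3 to 60 N. Pads are 19 mm wide; open, the fingers measure 130 mm over their backs; the gripper's body (78 mm by 193 mm) begins 47 mm behind the grasp point.
Start: joints at [-57.29, 20.546, 0.682, 0, -70.136, -16.507], TCP at [0.188, -0.648, 0.405] pointing down, gripper open.
Joint ranges: [-176.03, 176.03], [-82.01, 121.73], [-58.28, 71.71], [-173.87, 95.51], [-174.79, -0.11], [-173.66, 173.66]. Speed limits (degrees/s): [136.94, 136.94, 172.46, 180, 180, 180].

## Interface

Orientations are given as [roll, pitch, yaw] about the fixed x, y, z axes, in that order (R = Rz(yaw) Ry(pitch) Rx(roll)).
In Python, from plant import ctrl gives the robot as it stands. The module is installed in compiled form; this text tells all that it offers.
- The arm moves only by the tool carry_out, never from a script. Its argument "moves" is text: rows parted by semicolons, each of 7 numbers parted by spaces: the finger opening in m, from 0 to 0.0876, then the shift along the tool's x, y, z in m, then the turn, a rotation vector about the tool's x, y, z in rad. A call has 1 to 20 rows; each row is the pose to reach, as a shift and turn from the pose commanded when the call began, along the tool's axes at that moment; what a row does not reach only later rows make up. A row lasts 1/10 s, in which the tool goes at most 50 mm and 8.59 degrees, less where a joint would pass 70% of its speed; a pose out of reach is approached as far as the arm can. A call with a gripper value outside its range is refused whole. The fingers move at their own pace and stop on an object; the grip force is fixed at half the most. Time passes only in rows, so rows that repeat a pose let the fingers close. It gives the time, the measured TCP pose, the force and the opening at its end, in the units of the state.
- ctrl.get_obs(): the state, without advancing time (a new reading comes with each control period).
- ctrl.snapshot(name): name is "side" or "top" or "wrist"; returns a dict with "image" (480x640x3 uint8, red, green, blue), "K" (3x3 intrinsics, pixels), "R" (3x3) and "t" (3): a world point X has camera coordinates R X + t. Camera axes: x right, y down, z forward; pixel columns grow to the right and rows downward; lengths in m; the calibration is good to about 2 mm. The wrist camera is an equidistant fisheye: a pixel r from the principal point sees the ray r / f radians off the axis. A picture is of the moment at which its call begins. There is no depth.
- ctrl.close_job(): hands the job in, once; it reports no verdict.
Trained networks look in a picture, given as the dict that the camera call returned (one of the last four; its "shot" number tells which), for a name from the list of things; names that differ only in an ending like _2 or _b are one class to them, and where a whole thing is asked for, a point or a joint stands for the part that bears it (a point fixed in the world has none). Each returns a list of dicts, best first, with "confidence" (0 to 1); they miss things now and then, are a little off and sometimes report something else, mostly with a low value. They report only what shows in the picture. A call takes as long as a camera call. They do not tell look-alikes from the thing itself.
- ctrl.recognise(picture, label): "extent" ([left, top, right, bottom] in pixels, round what is visible of it).
- ctrl.trace(picture, label): "region" (480x640 bool, what is visible of it) and "extent" ([left, top, right, bottom] in pixels, round what is visible of it).
- ctrl.mark_of(picture, label): "at" ([row, column] in pixels: a listed point, or the origin of a listed thing).
The state is a dict: "clock": time; "joint_pos": joint angles; "qvel": joint speeds; "tau": joint torques, N m; "tool_pos": TCP position; "orientation": TCP orientation; "force": force on the tool from outside, world axes, zero at the start; "moment": the same for the moment, N m; "opening": finger opening in m.
Only numpy, scipy, OpenCV 4.12 (cv2) and the standard library are available. Lean on these libraries where they do the work, as an engineer would, in place of code of your own. Each camera call takes 0.05 s, during which the arm holds its last target.

## Task

The reflectance disc lies loose on the locating plate. Without gripping or lifting it, first push it with the fingers straight across the plate up against the long rail, then slide it along the rail, keeping it against the rail all the way, into the corner pocket until it touches both the rail and the end stop, and leave it there. Leave the bottle, the timer and the forceps where they are.

Things in the scene. Friction and masses are not known exactly. Their poses are not given: they have to be found in the camera images.
- nest: Fixed locating plate: flat dark steel plate, 140 mm (its x) by 240 mm (its y), 10 mm thick, lying on the bench. Origin: centre of its underside; z up. A rail stands along its +x edge (far from the robot) and an end stop at its +y end (left seen from the robot); the -x and -y sides are open.
- rail (a point): Middle of the rail's inner face, at x = +54 mm, y = 0 in the plate's frame, half-way up. Aluminium bar 16 mm wide along the plate's full 240 mm, rising 14 mm above the plate (top 24 mm above the bench).
- stop (a point): Middle of the end stop's inner face, at y = +104 mm, x = +21 mm in the plate's frame, half-way up. Aluminium bar 16 mm thick, from the rail to x = -12 mm, rising 14 mm above the plate.
- lip (a point): Middle of the top of the low lip that fences the pocket opposite the rail: 8 mm high above the plate, x = -12 to -4 mm, y = +74 to +104 mm in the plate's frame. Between rail and lip the pocket is 58 mm wide, open towards -y.
- pocket (a point): Where the centre of the disc is when it is home in the corner pocket, touching rail and end stop: 25 mm from both faces, at (29, 79, 19) mm in the plate's frame; axes as the plate's.
- disc_center (a point): Centre (half-way up) of the loose reflectance disc: a round puck 50 mm in diameter, 18 mm high, about 60 g, grey body with a white top face, lying flat on the plate, its top 28 mm above the bench. It starts off the rail and well short of the pocket. Slippery polymer: it slides easily on plate and rail (friction about 0.25) and stays where it is left.
- bottle: Small brown bottle with a black cap, 58 mm across, 115 mm high, loose on the bench beyond the end stop (origin: centre of its underside). Bystander.
- timer: White bench timer, 47 x 68 mm, 66 mm high, loose on the bench behind the rail (origin: centre of its underside). Bystander.
- forceps: Steel forceps, 130 mm long along their y, 13 mm wide, 10 mm high, loose on the bench on the robot's side of the plate (origin: centre of the underside). Bystander.
There are look-alikes about, which are no part of the job. Of the things that look like the part that bears disc_center, the smallest one is meant.

How it is judged:
By the outcome, as a careful person would: the job done as asked, in the order asked, and still so for the second after the job is handed in, with the robot touching nothing.
It also fails if it takes over 45 s, if anything falls off the work surface, if the arm or the gripper's body presses on something with over 40 N, if the wrist force passes 120 N, or if a joint passes its speed limit or range.

## Working session

There is one attempt and no reset: what is moved stays moved. The work goes in short steps, Python scripts to look and compute and a tool call to move; the robot and the scene stay as the last step left them, time stands still between calls to the robot, and variables do not carry over. Pictures are saved under pics/ and viewed, and the job is handed in when it is done.

Besides the shell and the picture viewer there is one more tool, called as a command line: name --argument value ..., lists and objects as JSON in quotes. carry_out: Moves the arm, as the interface text tells. Its arguments: {"type":"object","properties":{"moves":{"type":"string"}},"required":["moves"]}

```bash
mkdir -p pics; cat > h.py <<'E'
import numpy as np, cv2
from plant import ctrl
def save(s,n): cv2.imwrite('pics/'+n,s['image'][:,:,::-1])
def ray(s,u,v):
    K=s['K'];R=s['R'];t=s['t'];d=np.linalg.inv(K)@[u,v,1.];return -R.T@t,R.T@d
def atz(s,u,v,z):
    c,d=ray(s,u,v);return c+d*(z-c[2])/d[2]
def proj(s,X):
    p=s['R']@np.array(X)+s['t'];p=s['K']@p;return p[:2]/p[2]
E
python3 - <<'E'
from h import *
o=ctrl.get_obs();print({k:np.round(v,3) for k,v in o.items()})
for n in('top','side'):
    s=ctrl.snapshot(n);save(s,n+'0.png')
    print(n,np.round(s['K'],1).tolist(),np.round(-s['R'].T@s['t'],3))
    for l in('nest','rail','stop','lip','pocket','disc_center','bottle','timer','forceps'):
        r=ctrl.mark_of(s,l)
        for q in r[:4]:
            z={'rail':.017,'stop':.017,'lip':.018,'pocket':.019,'disc_center':.019}.get(l,0)
            print(l,np.round(q['at']),round(q['confidence'],2),np.round(atz(s,q['at'][1],q['at'][0],z),3))
E
```

```text
{'clock': np.float64(0.0), 'joint_pos': array([-5.7290e+01,  2.0590e+01,  6.3300e-01, -2.0000e-02, -7.0136e+01,
       -1.6506e+01]), 'qvel': array([ 0.002, -0.071,  0.151, -0.099,  0.054,  0.043]), 'tau': array([-2.0000e-03, -5.8272e+01,  2.9306e+01,  6.9970e+00,  7.0000e-03,
       -0.0000e+00]), 'tool_pos': array([ 0.188, -0.648,  0.404]), 'orientation': array([ 1.79906e+02, -8.00000e-03, -1.63802e+02]), 'force': array([ 0.195,  0.241, -0.559]), 'moment': array([ 0.049,  0.011, -0.031]), 'opening': np.float64(0.088)}
top [[554.9, 0.0, 314.8], [0.0, 554.9, 247.5], [0.0, 0.0, 1.0]] [0.452 0.053 0.879]
nest [261. 325.] 0.73 [0.563 0.015 0.   ]
rail [224. 321.] 0.76 [0.62  0.022 0.017]
stop [247. 260.] 0.58 [0.584 0.117 0.017]
lip [268. 265.] 0.89 [0.551 0.109 0.018]
pocket [245. 270.] 0.78 [0.587 0.101 0.019]
disc_center [261. 344.] 0.87 [ 0.561 -0.015  0.019]
disc_center [154. 392.] 0.87 [ 0.733 -0.094  0.019]
disc_center [245. 442.] 0.74 [ 0.585 -0.169  0.019]
bottle [262. 196.] 0.85 [0.563 0.22  0.   ]
timer [172. 305.] 0.78 [0.709 0.046 0.   ]
side [[607.7, 0.0, 313.8], [0.0, 607.7, 243.1], [0.0, 0.0, 1.0]] [ 0.619 -0.73   0.652]
nest [287. 319.] 0.61 [0.568 0.02  0.   ]
rail [281. 349.] 0.62 [0.617 0.019 0.017]
rail [295. 310.] 0.31 [ 0.557 -0.018  0.017]
stop [243. 331.] 0.74 [0.582 0.119 0.017]
lip [249. 311.] 0.86 [0.549 0.1   0.018]
pocket [256. 336.] 0.86 [0.593 0.082 0.019]
disc_center [336. 426.] 0.95 [ 0.731 -0.098  0.019]
disc_center [373. 327.] 0.79 [ 0.592 -0.177  0.019]
disc_center [298. 312.] 0.78 [ 0.56  -0.028  0.019]
bottle [215. 327.] 0.97 [0.57  0.231 0.   ]
timer [284. 406.] 0.57 [0.71  0.037 0.   ]
forceps [277. 244.] 0.79 [0.442 0.037 0.   ]
```

View pics/top0.png

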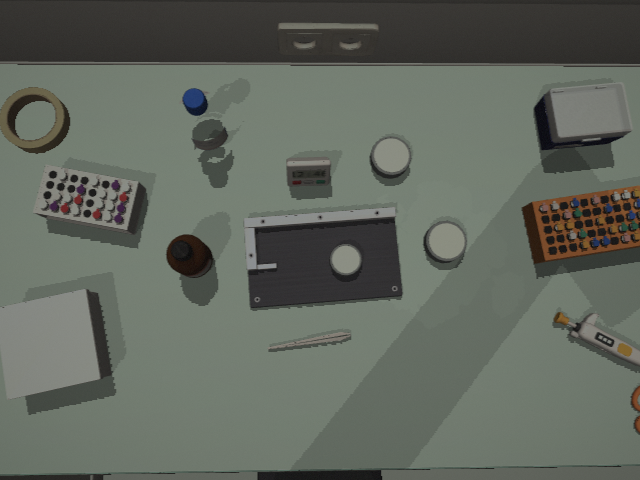

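View pics/side0.png

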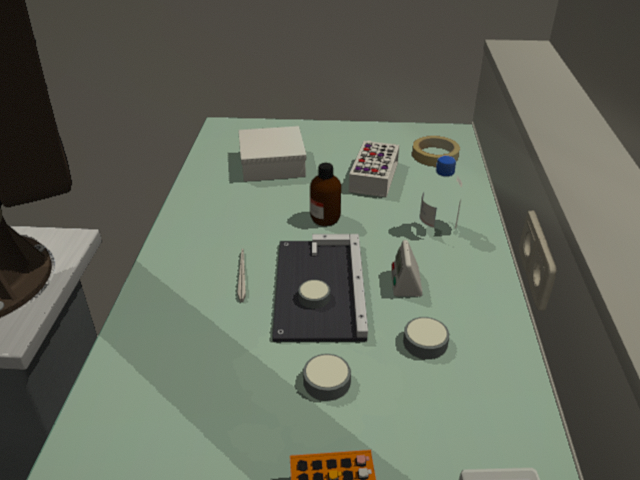

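Disc candidates in the top view are (346,260) on the plate, which is the smallest, (391,157) behind the plate and (446,242) to the right of it. The last two are larger and lie on the bench, so I choose (346,260). Next I check it in a close crop and measure the plate.

```bash
python3 - <<'E'
from h import *
s=ctrl.snapshot('top');im=s['image']
c=im[195:320,230:480]
cv2.imwrite('pics/crop1.png',cv2.resize(c,None,fx=3.2,fy=3.2,interpolation=cv2.INTER_CUBIC)[:,:,::-1])
for q in ctrl.trace(s,'disc_center'):
    m=q['region'];(ys,xs)=np.nonzero(m);print('disc',q['extent'],q['confidence'],m.sum())
    if q['extent'][0]<380:
        w=m&(im.min(2)>110);ys,xs=np.nonzero(w)
        print(xs.mean(),ys.mean(),w.sum(),np.round(atz(s,xs.mean(),ys.mean(),.028),4))
for q in ctrl.trace(s,'nest')[:1]:
    m=q['region'].astype(np.uint8)
    cs,_=cv2.findContours(m,0,1);c=max(cs,key=cv2.contourArea)
    print(q['confidence'],q['extent'],cv2.minAreaRect(c))
    a=cv2.approxPolyDP(c,5,True)[:,0];print(a.tolist())
E
```

```text
disc [331.4, 246.3, 363.2, 275.8] 0.96 827
345.42424242424244 259.04882154882154 594 [ 0.5626 -0.0157  0.028 ]
disc [371.6, 135.4, 410.0, 178.1] 0.89 1358
391.0580503833516 154.85213581599123 913 [ 0.7299 -0.0914  0.028 ]
0.84 [244.0, 210.2, 401.0, 306.1] ((322.1440734863281, 256.87353515625), (89.9649887084961, 152.1658477783203), 85.60128784179688)
[[394, 209], [245, 219], [251, 305], [399, 294]]
```

View pics/crop1.png

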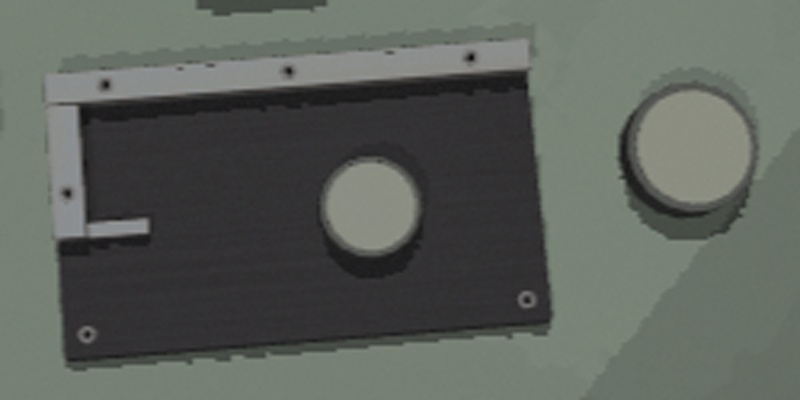

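```bash
cat >> h.py <<'E'
def P(pose,p):
    x,y,a=pose;c,s_=np.cos(a),np.sin(a);return np.array([x+c*p[0]-s_*p[1],y+s_*p[0]+c*p[1],p[2]])
def inv(pose,X):
    x,y,a=pose;c,s_=np.cos(a),np.sin(a);d=np.array(X[:2])-[x,y];return np.array([c*d[0]+s_*d[1],-s_*d[0]+c*d[1]])
E
python3 - <<'E'
from h import *
from scipy.optimize import least_squares
s=ctrl.snapshot('top')
F=[((44,74),(70,120,24)),((527,39),(70,-120,24)),((529,69),(54,-120,24)),((47,103),(54,120,24)),((79,103),(54,104,24)),((85,236),(-12,104,24)),((55,239),(-12,120,24)),((67,358),(-70,120,10)),((551,318),(-70,-120,10)),((149,219),(-4,74,18)),((150,233),(-12,74,18))]
u=np.array([np.array(a)/3.2+[230,195] for a,b in F]);p=np.array([b for a,b in F])/1000
f=lambda q:(np.array([proj(s,P(q,x)) for x in p])-u).ravel()
r=least_squares(f,[.565,.015,.07],x_scale=[.01,.01,.01]);print(r.x,np.degrees(r.x[2]));print(np.round(r.fun.reshape(-1,2),1).tolist())
np.save('pose.npy',r.x)
# disc: ellipse at crop (370,206) radius ~50
cimg=np.array([370,206])/3.2+[230,195];D=atz(s,*cimg,.028);print('disc',D,inv(r.x,D)*1000, inv(r.x,[.5626,-.0157])*1000)
print('pocket',P(r.x,[.029,.079,.019]))
# verify w/ side
s2=ctrl.snapshot('side');im=s2['image'].copy()
for x in p: cv2.circle(im,tuple(int(round(v)) for v in proj(s2,P(r.x,x))),1,(255,0,0),-1)
for t in np.linspace(0,2*np.pi,30): cv2.circle(im,tuple(int(round(v)) for v in proj(s2,D+[.025*np.cos(t),.025*np.sin(t),0])),0,(0,0,255),-1)
cv2.imwrite('pics/ck.png',cv2.resize(im[220:350,260:380],None,fx=4.5,fy=4.5)[:,:,::-1])
E
```

```text
[0.56808717 0.01805567 0.07398367] 4.238951792649163
[[-0.3, -0.4], [0.6, -0.9], [1.1, -0.4], [-0.6, 0.6], [-0.4, -0.2], [0.6, 0.1], [-0.4, -0.0], [-0.9, 0.8], [0.8, 0.9], [-0.2, -0.7], [-0.2, -0.0]]
disc [ 0.56204249 -0.01599813  0.028     ] [ -8.5452716  -33.51384178] [ -7.96724694 -33.25773713]
pocket [0.59116846 0.09898313 0.019     ]
```

View pics/ck.png

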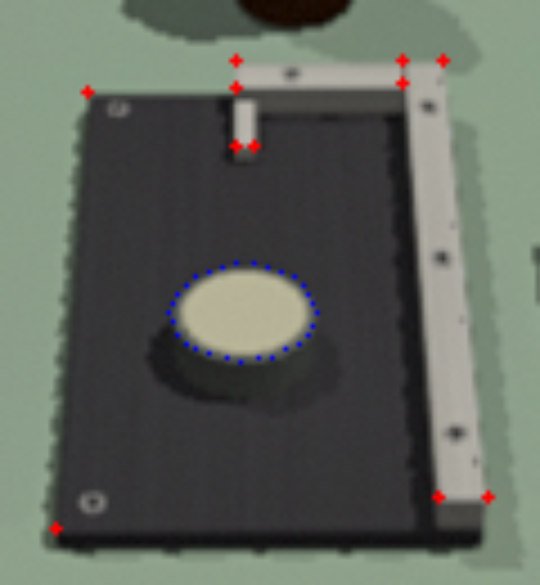

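```bash
cat >> h.py <<'E'
from scipy.spatial.transform import Rotation as Ro
def rel(xy_plate,z,ang_plate):
    """finger axis at plate xy (m), TCP z, tool -x pointing at plate angle; shift+rotvec from measured pose"""
    pose=np.load('pose.npy');o=ctrl.get_obs()
    T=P(pose,[*xy_plate,z]);yaw=np.degrees(pose[2])+ang_plate-180
    R0=Ro.from_euler('xyz',o['orientation'],degrees=True);R1=Ro.from_euler('xyz',[180,0,yaw],degrees=True)
    return np.round(R0.inv().apply(T-o['tool_pos']),4),np.round((R0.inv()*R1).as_rotvec(),4),np.round(T,4)
def st():
    o=ctrl.get_obs();pose=np.load('pose.npy')
    print('t',o['clock'],'pos',np.round(o['tool_pos'],4),'plate',np.round(inv(pose,o['tool_pos'])*1000,1),'F',np.round(o['force'],1),'j',np.round(o['joint_pos'],1),'ori',np.round(o['orientation'],2))
E
python3 -c "
from h import *
st();print(rel([-.058,-.0335],.30,0))"
```

```text
t 1.25 pos [ 0.1884 -0.6482  0.4046] plate [-427.9 -636.3] F [-0.1  1.1  0.2] j [-57.3  20.5   0.7  -0.  -70.1 -16.5] ori [ 180.     0.  -163.8]
(array([-0.4869,  0.5131,  0.1047]), array([0.    , 0.    , 0.2088]), array([ 0.5127, -0.0196,  0.3   ]))
```

carry_out --moves "0 -0.487 0.513 0.105 0 0 0.209;0 -0.487 0.513 0.105 0 0 0.209;0 -0.487 0.513 0.105 0 0 0.209;0 -0.487 0.513 0.105 0 0 0.209;0 -0.487 0.513 0.105 0 0 0.209;0 -0.487 0.513 0.105 0 0 0.209;0 -0.487 0.513 0.105 0 0 0.209;0 -0.487 0.513 0.105 0 0 0.209;0 -0.487 0.513 0.105 0 0 0.209;0 -0.487 0.513 0.105 0 0 0.209;0 -0.487 0.513 0.105 0 0 0.209;0 -0.487 0.513 0.105 0 0 0.209;0 -0.487 0.513 0.105 0 0 0.209;0 -0.487 0.513 0.105 0 0 0.209;0 -0.487 0.513 0.105 0 0 0.209;0 -0.487 0.513 0.105 0 0 0.209;0 -0.487 0.513 0.105 0 0 0.209;0 -0.487 0.513 0.105 0 0 0.209"

```text
clock: 3.05
tool_pos: [0.5123, -0.0206, 0.2999]
orientation: [180.0, -0.0, -175.8]
force: [-1.1, 0.5, -0.2]
opening: 0.0004
```

```bash
python3 -c "
from h import *
st();print(rel([-.058,-.0335],.193,0))
s=ctrl.snapshot('side');save(s,'s1.png');s=ctrl.snapshot('wrist');save(s,'w1.png')"
```

```text
t 3.05 pos [ 0.5123 -0.0206  0.2999] plate [-58.5 -34.4] F [-1.1  0.5 -0.2] j [  19.7   10.9  -27.8   -0.   -51.3 -105.5] ori [ 180.     -0.   -175.83]
(array([-0.0005,  0.0009,  0.1069]), array([ 0.    , -0.0001, -0.0012]), array([ 0.5127, -0.0196,  0.193 ]))
```

View pics/s1.png

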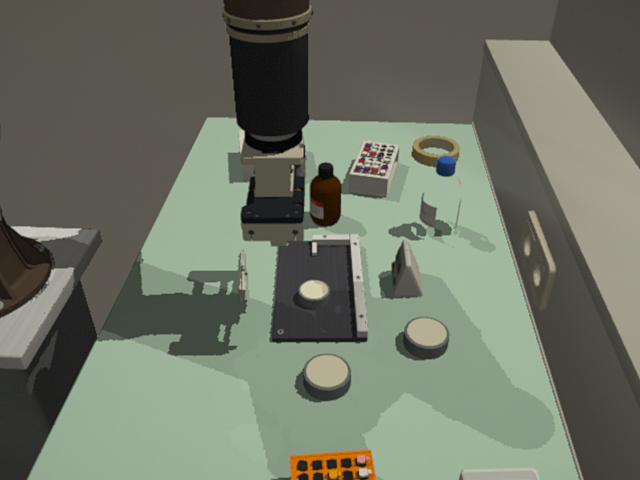

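View pics/w1.png

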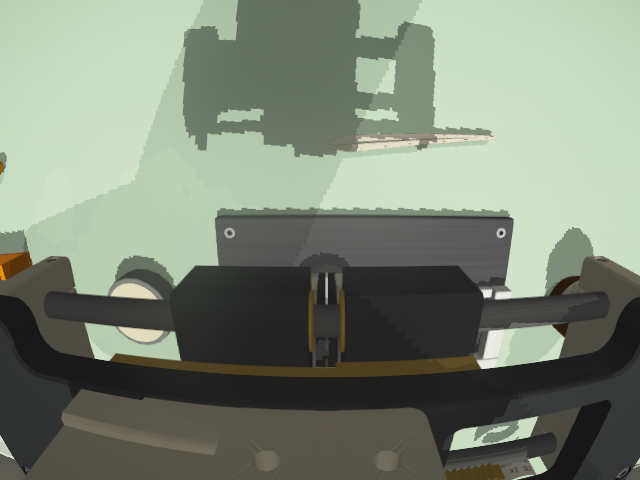

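```bash
python3 -c "
from h import *
s=ctrl.snapshot('side')
for z in(.3,.188,.141,.122):print(z,proj(s,[.5123,-.0206,z]))
cv2.imwrite('pics/s1c.png',cv2.resize(s['image'][130:310,220:380],None,fx=3.3,fy=3.3,interpolation=2)[:,:,::-1])
s=ctrl.snapshot('wrist');cv2.imwrite('pics/w1c.png',cv2.resize(s['image'][240:380,240:420],None,fx=4,fy=4,interpolation=2)[:,:,::-1])
print(s['K'],-s['R'].T@s['t'],s['R'])
"
```

```text
0.3 [273.43247206 129.94547932]
0.188 [277.11515336 202.9329481 ]
0.141 [278.49338262 230.24822659]
0.122 [279.0258395  240.80104852]
[[371.64829954   0.         326.24590712]
 [  0.         371.64829954 234.25604639]
 [  0.           0.           1.        ]] [ 0.44158655 -0.02581808  0.28021325] [[-7.33183340e-02  9.97308549e-01 -2.84210707e-04]
 [ 9.62229494e-01  7.08143668e-02  2.62868269e-01]
 [ 2.62180898e-01  1.89995876e-02 -9.64831691e-01]]
```

View pics/s1c.png

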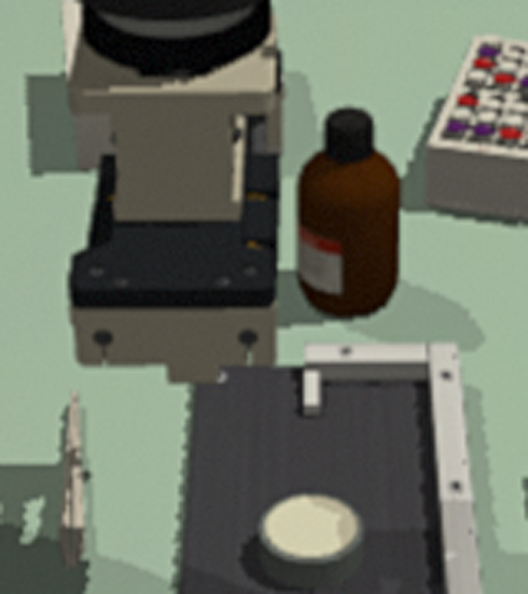

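View pics/w1c.png

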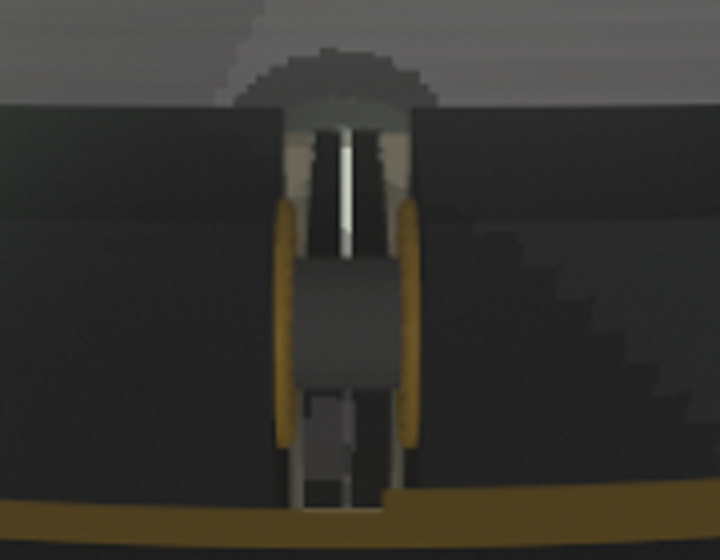

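carry_out --moves "0 0 0.001 0.04 0 0 0;0 0 0.001 0.07 0 0 0;0 0 0.001 0.09 0 0 0;0 0 0.001 0.107 0 0 0;0 0 0.001 0.107 0 0 0;0 0 0.001 0.107 0 0 0"

```text
clock: 3.85
tool_pos: [0.5129, -0.019, 0.193]
orientation: [-180.0, -0.0, -175.8]
force: [-0.1, -0.9, -0.1]
opening: 0.0004
```

```bash
python3 -c "
from h import *
st();print(rel([-.0195+.0,-.0335],.193,0))
s=ctrl.snapshot('side');cv2.imwrite('pics/s2.png',cv2.resize(s['image'][170:350,220:380],None,fx=3.3,fy=3.3,interpolation=2)[:,:,::-1])
s=ctrl.snapshot('wrist');save(s,'w2.png')"
```

```text
t 3.85 pos [ 0.5129 -0.019   0.193 ] plate [-57.8 -32.9] F [-0.1 -0.9 -0.1] j [  19.8   19.5  -34.1    0.   -36.4 -105.6] ori [-1.7998e+02 -2.0000e-02 -1.7579e+02]
(array([-0.0383, -0.0006, -0.    ]), array([-0.0003, -0.0003, -0.0005]), array([ 0.5511, -0.0168,  0.193 ]))
```

View pics/s2.png

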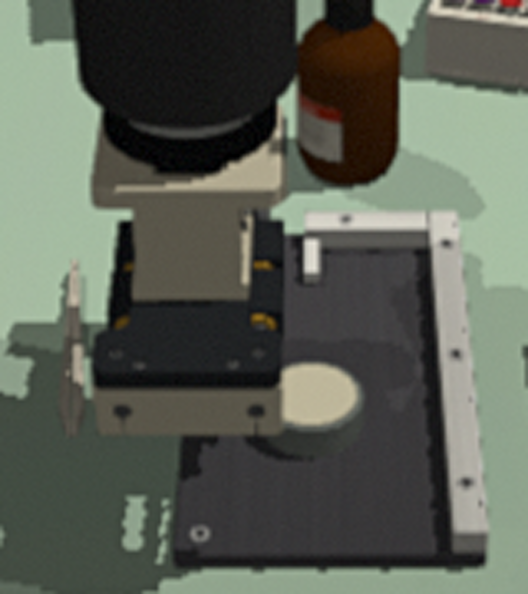

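View pics/w2.png

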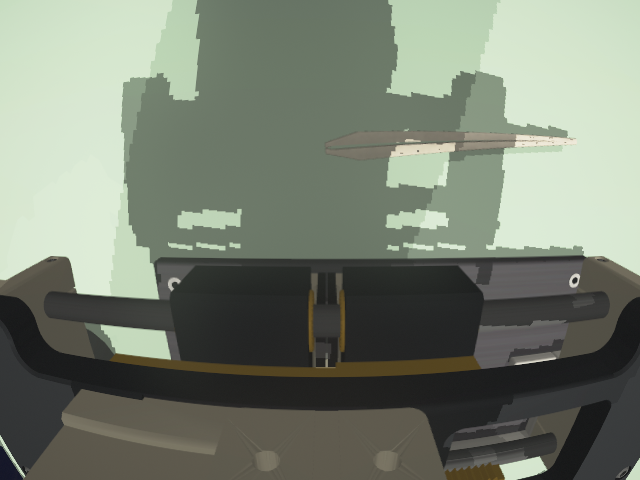

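carry_out --moves "0 -0.007 -0.0005 0 0 0 0;0 -0.013 -0.0005 0 0 0 0;0 -0.017 -0.0005 0 0 0 0;0 -0.02 -0.0005 0 0 0 0;0 -0.023 -0.0005 0 0 0 0;0 -0.026 -0.0005 0 0 0 0;0 -0.029 -0.0005 0 0 0 0;0 -0.032 -0.0005 0 0 0 0;0 -0.035 -0.0005 0 0 0 0;0 -0.038 -0.0005 0 0 0 0;0 -0.041 -0.0005 0 0 0 0;0 -0.044 -0.0005 0 0 0 0;0 -0.046 -0.0005 0 0 0 0;0 -0.047 -0.0005 0 0 0 0;0 -0.048 -0.0005 0 0 0 0;0 -0.048 -0.0005 0 0 0 0"

```text
clock: 5.55
tool_pos: [0.5607, -0.0156, 0.1927]
orientation: [180.0, 0.0, -175.8]
force: [0.1, -0.4, 0.6]
opening: 0.0008
```

```bash
python3 -c "
from h import *
st()
s=ctrl.snapshot('side');cv2.imwrite('pics/s3.png',cv2.resize(s['image'][170:350,220:380],None,fx=3.3,fy=3.3,interpolation=2)[:,:,::-1])
s=ctrl.snapshot('top');cv2.imwrite('pics/t3.png',cv2.resize(s['image'][190:320,230:420],None,fx=4,fy=4,interpolation=2)[:,:,::-1])"
```

```text
t 5.55 pos [ 0.5607 -0.0156  0.1927] plate [ -9.8 -33. ] F [ 0.1 -0.4  0.6] j [  18.4   23.   -27.9    0.   -39.1 -104.2] ori [ 1.8000e+02  1.0000e-02 -1.7577e+02]
```

View pics/s3.png

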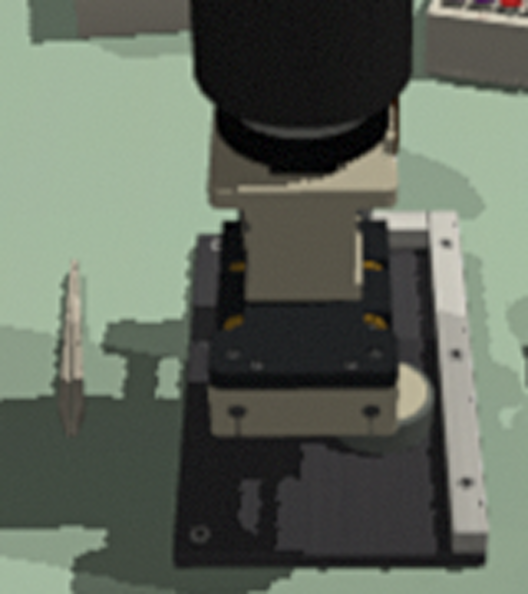

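View pics/t3.png

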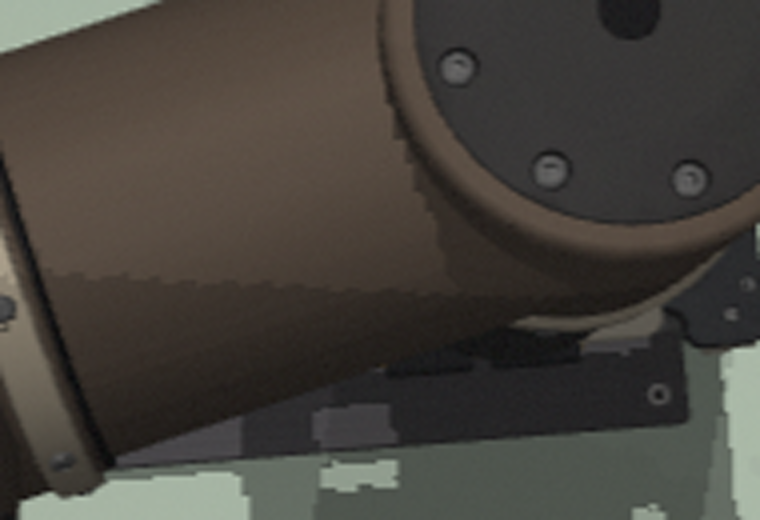

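carry_out --moves "0 -0.001 0 0 0 0 0;0 -0.002 0 0 0 0 0;0 -0.003 0 0 0 0 0;0 -0.0035 0 0 0 0 0;0 -0.004 0 0 0 0 0;0 -0.004 0 0 0 0 0"

```text
clock: 6.25
tool_pos: [0.5647, -0.0153, 0.1927]
orientation: [180.0, 0.0, -175.8]
force: [-0.3, 0.4, -0.2]
opening: 0.0002
```

carry_out --moves "0 -0.0005 0 0 0 0 0;0 -0.001 0 0 0 0 0;0 -0.001 0 0 0 0 0"

```text
clock: 6.55
tool_pos: [0.5653, -0.0153, 0.1925]
orientation: [-180.0, -0.1, -175.8]
force: [-3.1, 0.0, 0.9]
opening: 0.0005
```

carry_out --moves "0 -0.0005 0 0 0 0 0;0 -0.001 0 0 0 0 0;0 -0.001 0 0 0 0 0"

```text
clock: 6.85
tool_pos: [0.5657, -0.0154, 0.1923]
orientation: [-180.0, -0.1, -175.8]
force: [-6.7, 0.2, 3.2]
opening: 0.0006
```

carry_out --moves "0 0.004 0 0 0 0 0;0 0.014 0 0 0 0 0;0 0.03 0 0 0 0 0;0 0.05 0 0 0 0 0;0 0.05 0 -0.04 0 0 0;0 0.05 0 -0.08 0 0 0;0 0.05 0 -0.08 0 0 0"

```text
clock: 7.55
tool_pos: [0.5183, -0.0184, 0.2781]
orientation: [179.9, 0.6, -175.7]
force: [1.0, 0.4, -0.5]
opening: 0.0001
```

```bash
python3 -c "
from h import *
st();pose=np.load('pose.npy')
s=ctrl.snapshot('side');im=s['image'].copy();
for q in ctrl.trace(s,'disc_center'):
    e=q['extent'];m=q['region']&(im.min(2)>125);ys,xs=np.nonzero(m);X=atz(s,xs.mean(),ys.mean(),.028);print(q['confidence'],e,m.sum(),X,inv(pose,X)*1000)
cv2.imwrite('pics/s4.png',cv2.resize(im[220:350,260:380],None,fx=4.5,fy=4.5,interpolation=2)[:,:,::-1])
print(rel([.010,-.076],.273,60))"
```

```text
t 7.55 pos [ 0.5183 -0.0184  0.2781] plate [-52.3 -32.7] F [ 1.   0.4 -0.5] j [ 1.970e+01  1.280e+01 -2.880e+01  1.000e-01 -4.780e+01 -1.055e+02] ori [ 179.93    0.58 -175.69]
0.63 [320.3, 283.7, 355.7, 308.2] 399 [ 0.59980414 -0.01254522  0.028     ] [ 29.36831151 -32.86157377]
0.58 [303.6, 351.7, 351.6, 401.3] 1044 [ 0.59178947 -0.18094381  0.028     ] [   8.92818032 -200.20708903]
0.56 [403.3, 319.4, 449.6, 363.1] 846 [ 0.73055162 -0.09809308  0.028     ] [ 153.43475055 -127.83976907]
0.4 [273.8, 236.2, 367.9, 338.0] 1091 [0.61904722 0.02685986 0.028     ] [51.47142272  5.01333076]
(array([-0.064 , -0.0431,  0.0012]), array([-9.0000e-04,  4.0000e-03, -1.0473e+00]), array([ 0.5837, -0.057 ,  0.273 ]))
```

View pics/s4.png

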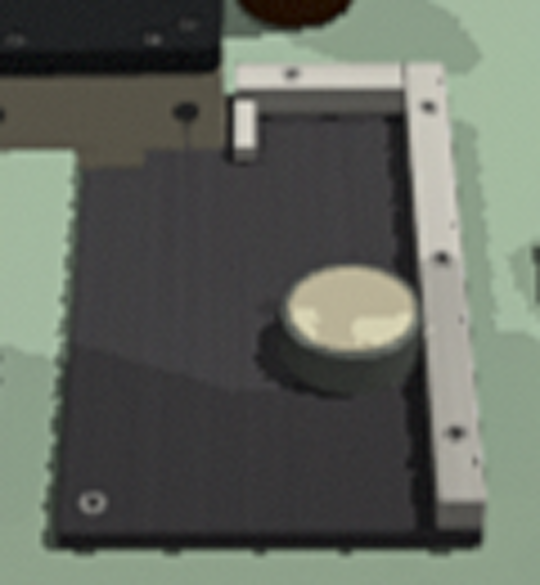

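carry_out --moves "0 -0.064 -0.043 0.0 0 0 -1.047;0 -0.064 -0.043 0.0 0 0 -1.047;0 -0.064 -0.043 0.0 0 0 -1.047;0 -0.064 -0.043 0.0 0 0 -1.047;0 -0.064 -0.043 0.0 0 0 -1.047;0 -0.064 -0.043 0.0 0 0 -1.047;0 -0.064 -0.043 0.0 0 0 -1.047;0 -0.064 -0.043 0.0 0 0 -1.047;0 -0.064 -0.043 0.0 0 0 -1.047;0 -0.064 -0.043 0.0 0 0 -1.047"

```text
clock: 8.65
tool_pos: [0.5836, -0.057, 0.2721]
orientation: [180.0, -0.0, -116.0]
force: [-1.0, -0.0, 0.1]
opening: 0.0003
```

```bash
python3 -c "
from h import *
st();print(rel([.010,-.076],.193,60))"
```

```text
t 8.65 pos [ 0.5836 -0.057   0.2721] plate [  9.9 -76. ] F [-1.  -0.   0.1] j [ 13.5  19.1 -20.5  -0.  -50.5 -39.5] ori [ 1.7996e+02 -2.0000e-02 -1.1598e+02]
(array([-0.0001, -0.0001,  0.0791]), array([ 0.0006, -0.0004, -0.0039]), array([ 0.5837, -0.057 ,  0.193 ]))
```

carry_out --moves "0 0 0 0.03 0 0 0;0 0 0 0.055 0 0 0;0 0 0 0.07 0 0 0;0 0 0 0.079 0 0 0;0 0 0 0.079 0 0 0;0 0 0 0.079 0 0 0"

```text
clock: 9.25
tool_pos: [0.5841, -0.057, 0.1942]
orientation: [-180.0, 0.0, -115.8]
force: [-0.6, 0.6, 0.4]
opening: 0.0003
```

```bash
python3 -c "
from h import *
st()
s=ctrl.snapshot('side');im=s['image'].copy();
cv2.imwrite('pics/s5.png',cv2.resize(im[200:350,240:400],None,fx=3.6,fy=3.6,interpolation=2)[:,:,::-1])
print(rel([.0161,-.0653],.193,60))
print(rel([.0165,.0467-.012],.193,60))"
```

```text
t 9.25 pos [ 0.5841 -0.057   0.1942] plate [ 10.5 -76. ] F [-0.6  0.6  0.4] j [ 13.5  24.7 -24.5   0.  -40.7 -39.3] ori [-1.7997e+02  1.0000e-02 -1.1581e+02]
(array([-0.012 ,  0.0006,  0.0015]), array([-0.0011,  0.0007, -0.0006]), array([ 0.589 , -0.0459,  0.193 ]))
(array([-0.0988,  0.0503,  0.0015]), array([-0.0011,  0.0007, -0.0006]), array([0.582 , 0.0539, 0.193 ]))
```

View pics/s5.png

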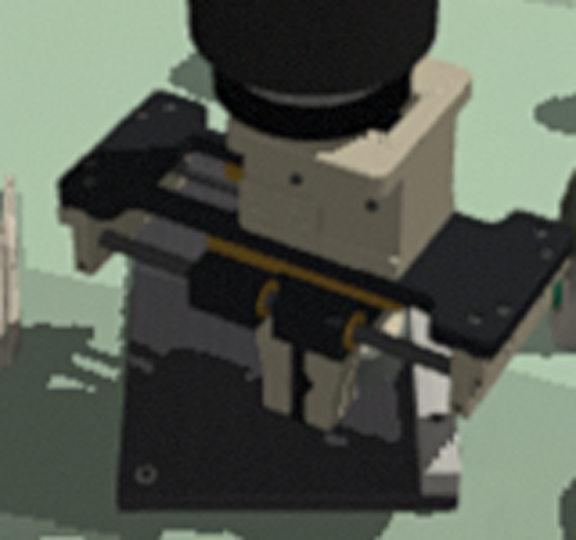

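carry_out --moves "0 -0.005 0 0.001 0 0 0;0 -0.009 0 0.001 0 0 0;0 -0.012 -0.0005 0.001 0 0 0;0 -0.0127 -0.0008 0.001 0 0 0;0 -0.0153 0.0007 0.001 0 0 0;0 -0.0179 0.0022 0.001 0 0 0;0 -0.0205 0.0037 0.001 0 0 0;0 -0.0231 0.0052 0.001 0 0 0;0 -0.0257 0.0067 0.001 0 0 0;0 -0.0283 0.0082 0.001 0 0 0;0 -0.0309 0.0097 0.001 0 0 0;0 -0.0335 0.0112 0.001 0 0 0"

```text
clock: 10.5
tool_pos: [0.5883, -0.0217, 0.1926]
orientation: [180.0, 0.0, -115.8]
force: [-0.6, -0.2, -0.2]
opening: 0.0005
```

```bash
python3 -c "
from h import *
st();pose=np.load('pose.npy')
s=ctrl.snapshot('side');im=s['image'].copy();
cv2.imwrite('pics/s6.png',cv2.resize(im[200:350,240:400],None,fx=3.6,fy=3.6,interpolation=2)[:,:,::-1])
"
```

```text
t 10.5 pos [ 0.5883 -0.0217  0.1926] plate [ 17.2 -41.2] F [-0.6 -0.2 -0.2] j [ 16.9  25.  -24.3  -0.  -40.7 -42.7] ori [ 180.      0.   -115.78]
```

View pics/s6.png

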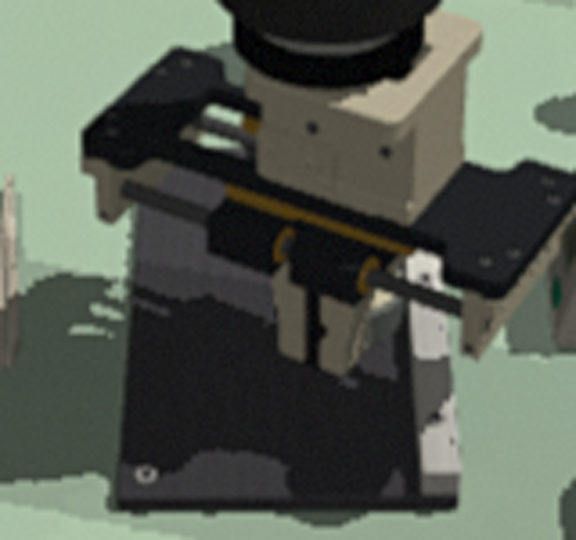

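carry_out --moves "0 -0.0035 0.0019 0 0 0 0;0 -0.007 0.0038 0 0 0 0;0 -0.0105 0.0057 0 0 0 0;0 -0.0141 0.0077 0 0 0 0;0 -0.0176 0.0096 0 0 0 0;0 -0.0211 0.0115 0 0 0 0;0 -0.0246 0.0134 0 0 0 0;0 -0.0281 0.0153 0 0 0 0;0 -0.0316 0.0172 0 0 0 0;0 -0.0351 0.0192 0 0 0 0"

```text
clock: 11.55
tool_pos: [0.5862, 0.0183, 0.1927]
orientation: [-180.0, 0.0, -115.8]
force: [-0.1, -0.7, -0.3]
opening: 0.0004
```

```bash
python3 -c "
from h import *
st();pose=np.load('pose.npy')
s=ctrl.snapshot('side');im=s['image'].copy();
cv2.imwrite('pics/s7.png',cv2.resize(im[200:320,280:400],None,fx=4.8,fy=4.8,interpolation=2)[:,:,::-1])
s=ctrl.snapshot('wrist');save(s,'w7.png')
"
```

```text
t 11.55 pos [0.5862 0.0183 0.1927] plate [18.1 -1.1] F [-0.1 -0.7 -0.3] j [ 20.9  24.8 -24.6  -0.  -40.6 -46.7] ori [-180.      0.   -115.78]
```

View pics/s7.png

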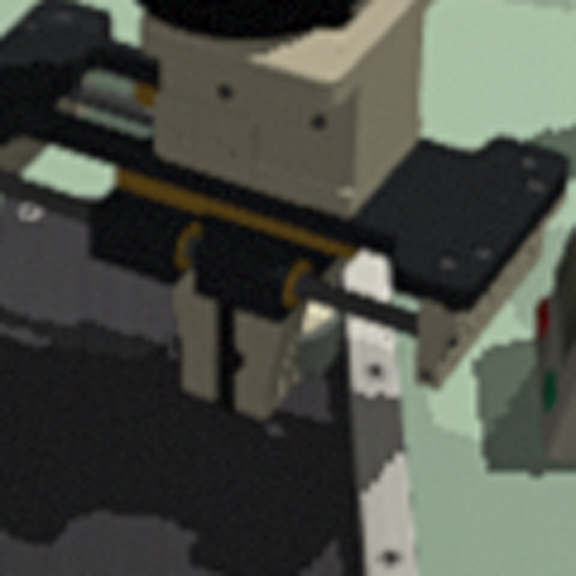

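View pics/w7.png

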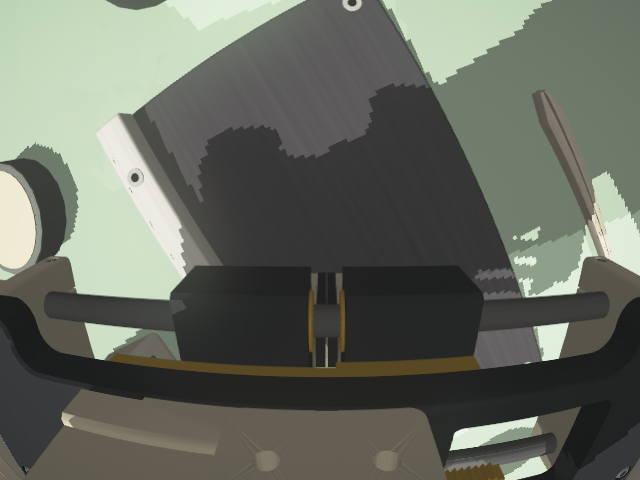

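carry_out --moves "0 -0.0035 0.0019 0 0 0 0;0 -0.007 0.0038 0 0 0 0;0 -0.0105 0.0057 0 0 0 0;0 -0.0141 0.0077 0 0 0 0;0 -0.0176 0.0096 0 0 0 0;0 -0.0211 0.0115 0 0 0 0;0 -0.0246 0.0134 0 0 0 0;0 -0.0281 0.0153 0 0 0 0;0 -0.0316 0.0172 0 0 0 0;0 -0.0351 0.0192 0 0 0 0"

```text
clock: 12.65
tool_pos: [0.5842, 0.0583, 0.1927]
orientation: [-180.0, 0.0, -115.8]
force: [-0.0, -0.5, 0.5]
opening: 0.0007
```

```bash
python3 -c "
from h import *
st();pose=np.load('pose.npy')
s=ctrl.snapshot('side');im=s['image'].copy();
cv2.imwrite('pics/s8.png',cv2.resize(im[180:300,280:400],None,fx=4.8,fy=4.8,interpolation=2)[:,:,::-1])
"
```

```text
t 12.65 pos [0.5842 0.0583 0.1927] plate [19.1 38.9] F [-0.  -0.5  0.5] j [ 24.8  24.9 -24.5  -0.  -40.6 -50.5] ori [-180.      0.   -115.78]
```

View pics/s8.png

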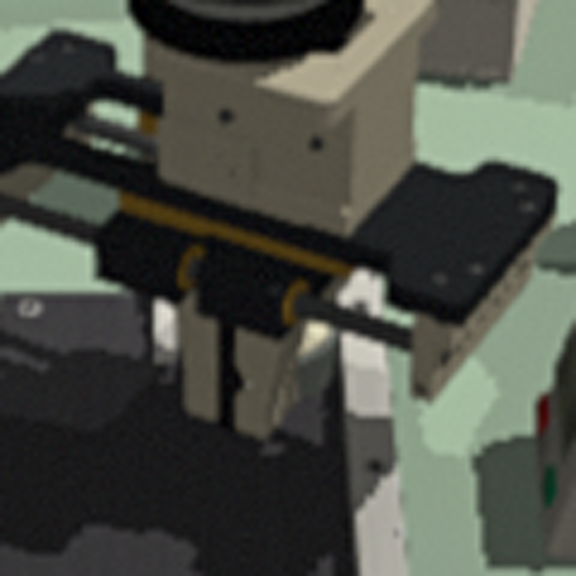

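carry_out --moves "0 -0.0017 0.001 0 0 0 0;0 -0.0026 0.0015 0 0 0 0;0 -0.0035 0.002 0 0 0 0;0 -0.0043 0.0025 0 0 0 0;0 -0.0043 0.0025 0 0 0 0"

```text
clock: 13.2
tool_pos: [0.5835, 0.0624, 0.1926]
orientation: [180.0, -0.1, -115.8]
force: [-1.1, -4.3, 2.8]
opening: 0.0006
```

carry_out --moves "0 -0.0005 0.0002 0 0 0 0;0 -0.0009 0.0005 0 0 0 0;0 -0.0009 0.0005 0 0 0 0"

```text
clock: 13.5
tool_pos: [0.5833, 0.0627, 0.1926]
orientation: [179.9, -0.1, -115.8]
force: [-1.1, -8.4, 3.6]
opening: 0.0004
```

carry_out --moves "0 -0.0005 0.0002 0 0 0 0;0 -0.0009 0.0005 0 0 0 0;0 -0.0009 0.0005 0 0 0 0"

```text
clock: 13.8
tool_pos: [0.5829, 0.0631, 0.1926]
orientation: [179.9, -0.2, -115.8]
force: [-1.8, -11.1, 4.6]
opening: 0.0003
```

carry_out --moves "0 -0.0003 -0.0005 0 0 0 0;0 -0.0006 -0.001 0 0 0 0;0 -0.0008 -0.0014 0 0 0 0;0 -0.0008 -0.0014 0 0 0 0"

```text
clock: 14.2
tool_pos: [0.584, 0.0631, 0.1925]
orientation: [179.9, -0.3, -115.8]
force: [-4.0, -12.2, 6.4]
opening: 0.0004
```

carry_out --moves "0 0.001 0 0 0 0 0;0 0.003 0 0 0 0 0;0 0.006 0 0 0 0 0;0 0.014 0 0 0 0 0;0 0.03 0 0 0 0 0;0 0.03 0 -0.02 0 0 0;0 0.03 0 -0.05 0 0 0;0 0.03 0 -0.09 0 0 0;0 0.03 0 -0.13 0 0 0"

```text
clock: 15.1
tool_pos: [0.5715, 0.0371, 0.3237]
orientation: [180.0, -0.0, -115.8]
force: [1.4, -0.2, -0.4]
opening: 0.0003
```

```bash
python3 -c "
from h import *
st()"
```

```text
t 15.1 pos [0.5715 0.0371 0.3237] plate [ 4.8 18.7] F [ 1.4 -0.2 -0.4] j [ 23.3  14.8 -18.8  -0.  -56.4 -49.1] ori [ 1.7995e+02 -3.0000e-02 -1.1580e+02]
```

carry_out --moves "0 0.26 -0.15 -0.06 0 0 0;0 0.26 -0.15 -0.06 0 0 0;0 0.26 -0.15 -0.06 0 0 0;0 0.26 -0.15 -0.06 0 0 0;0 0.26 -0.15 -0.06 0 0 0;0 0.26 -0.15 -0.06 0 0 0;0 0.26 -0.15 -0.06 0 0 0;0 0.26 -0.15 -0.06 0 0 0;0 0.26 -0.15 -0.06 0 0 0;0 0.26 -0.15 -0.06 0 0 0"

```text
clock: 16.1
tool_pos: [0.594, -0.2602, 0.3824]
orientation: [180.0, 0.0, -115.7]
force: [-0.4, 0.3, 0.0]
opening: 0.0006
```

```bash
python3 -c "
from h import *
st();pose=np.load('pose.npy')
for n,b in(('top',(190,320,160,420)),('side',(180,330,220,430))):
    s=ctrl.snapshot(n);im=s['image']
    for q in ctrl.trace(s,'disc_center'):
        e=q['extent'];m=q['region']&(im.min(2)>100);ys,xs=np.nonzero(m);X=atz(s,xs.mean(),ys.mean(),.028);print(n,round(q['confidence'],2),np.round(e),m.sum(),inv(pose,X)*1000)
    for l in('bottle','timer','forceps'):
        for q in ctrl.mark_of(s,l)[:1]: print(l,np.round(q['at']))
    c=cv2.resize(im[b[0]:b[1],b[2]:b[3]],None,fx=3,fy=3,interpolation=2)
    cv2.imwrite('pics/f_'+n+'.png',c[:,:,::-1])
"
```

```text
t 16.1 pos [ 0.594  -0.2602  0.3824] plate [   5.3 -279.4] F [-0.4  0.3  0. ] j [ -6.5  18.9  -4.7  -0.  -66.4 -19.2] ori [ 1.7997e+02  1.0000e-02 -1.1572e+02]
top 0.7 [369. 135. 413. 181.] 1203 [ 153.39063353 -120.2303098 ]
top 0.69 [256. 228. 289. 257.] 753 [29.26100004 80.02909001]
bottle [258. 193.]
timer [171. 309.]
forceps [342. 309.]
side 0.92 [302. 353. 349. 404.] 1249 [   9.39267738 -201.33127555]
side 0.89 [405. 316. 448. 363.] 1108 [ 152.9658123  -129.47162402]
side 0.36 [275. 248. 367. 345.] 523 [ 48.7030562  -92.23760386]
timer [286. 405.]
forceps [275. 242.]
```

View pics/f_top.png

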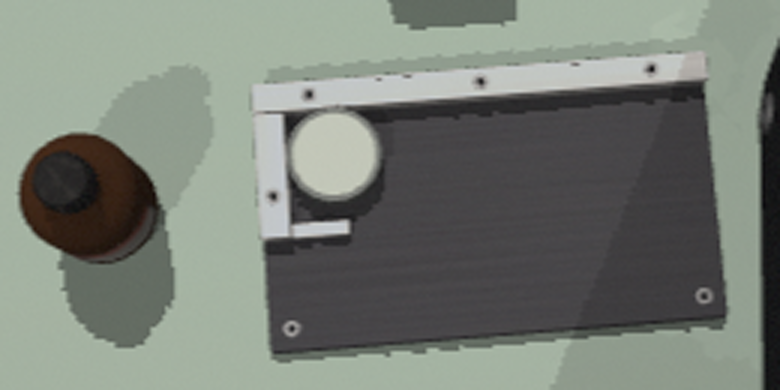

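View pics/f_side.png

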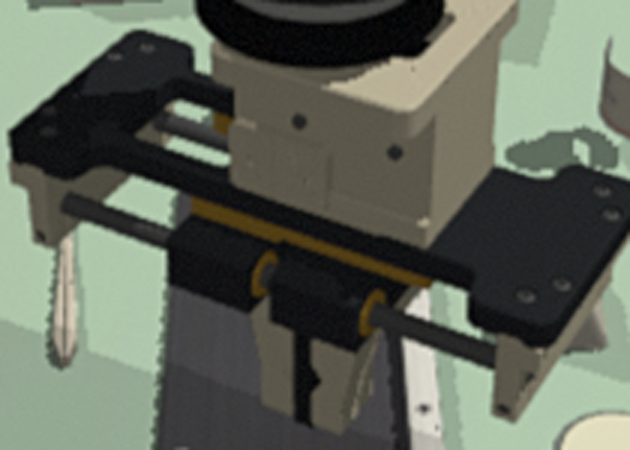

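carry_out --moves "0 0.205 0.055 0 0 0 0;0 0.205 0.055 0 0 0 0;0 0.205 0.055 0 0 0 0;0 0.205 0.055 0 0 0 0;0 0.205 0.055 0 0 0 0;0 0.205 0.055 0 0 0 0;0 0.205 0.055 0 0 0 0"

```text
clock: 17.3
tool_pos: [0.4557, -0.422, 0.3827]
orientation: [-180.0, 0.0, -115.8]
force: [0.3, 0.9, -0.1]
opening: 0.0008
```

```bash
python3 -c "
from h import *
st();pose=np.load('pose.npy')
s=ctrl.snapshot('side');im=s['image'];b=(190,340,220,440)
for q in ctrl.trace(s,'disc_center'):
        e=q['extent'];m=q['region']&(im.min(2)>110);ys,xs=np.nonzero(m);X=atz(s,xs.mean(),ys.mean(),.028);print(round(q['confidence'],2),np.round(e),m.sum(),inv(pose,X)*1000)
cv2.imwrite('pics/f2.png',cv2.resize(im[b[0]:b[1],b[2]:b[3]],None,fx=3.5,fy=3.5,interpolation=2)[:,:,::-1])
"
```

```text
t 17.3 pos [ 0.4557 -0.422   0.3827] plate [-144.6 -430.6] F [ 0.3  0.9 -0.1] j [-24.8  16.4  -8.3  -0.  -65.3  -1. ] ori [-1.7999e+02  1.0000e-02 -1.1583e+02]
0.74 [301. 352. 351. 403.] 1106 [   9.06931299 -200.06457935]
0.67 [318. 241. 352. 263.] 346 [29.2252151  78.14902013]
0.59 [402. 315. 448. 364.] 980 [ 153.1736917  -128.27236966]
```

View pics/f2.png

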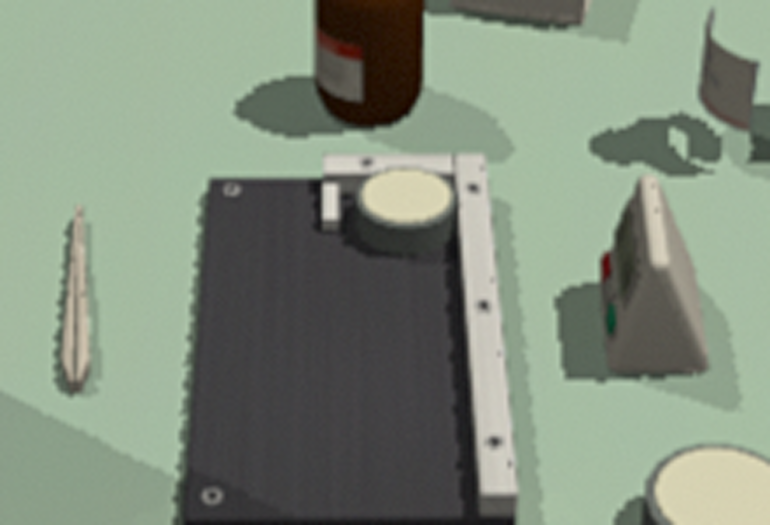

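The side view shows the disc in the corner against the rail (crop 405,197). The two cameras average (29.2, 79.1) mm against the target (29, 79). I'm handing the job in.

```bash
python3 -c "
from h import *
print(ctrl.close_job())"
```

```text
the job is handed in; nothing more can be done
None
```

The disc is in the corner pocket against the rail and the end stop, and I handed the job in at about 17.4 s of the 45 s allowed. I pushed the smallest look-alike, the one on the plate, with closed fingers straight across to the rail. The force rose to about 7 N when it met the rail. Then I slid it along with the finger face turned 30° towards the rail until it met the stop at about 12 N, and backed the arm off clear.

**Final position:** in the plate's frame the top camera put the disc at (29.3, 80.0) mm and the side camera at (29.2, 78.1) mm, against a target of (29, 79) mm. The two differ by about 2 mm along y, which is within the calibration error.

**Contact along the rail:** during the slide the contact force was within the sensor noise of about 1 N. That the disc stayed on the rail the whole way rests on the two side pictures taken on the way and the converging push path, not on force.

**Bystanders:** the bottle, timer and forceps look unmoved in the last pictures, and no unexpected forces showed. The network's marks for the bottle and timer shifted by up to 4 pixels between shots. The bottle's centre in the pictures stayed within about a pixel.

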